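# Pack the parts-kit tote in two layers

### The arm

A 6-joint arm with a two-finger parallel gripper is mounted at the origin on the work surface. World frame = base frame: x ahead of the robot, y to its left, z up, the work surface at z = 0. Lengths are in m, angles in degrees, forces in N, time in s.
With the tool pointing down it reaches from about 0.25 to 0.725 m from the base axis. Payload 9.7 kg.
Tool frame: the origin (TCP) lies at the very end of the fingers, on their centre line; the grasp point (between the pads) lies 19 mm behind it; y points along the fingers, x is the direction in which the jaws open and shut, and the axes are right-handed (so a half turn about y gives the same grasp; the last joint's range is limited). The gripper opens to 85 mm and grips with 20 to 120 N. Pads are 22 mm wide; open, the fingers measure 114 mm over their backs; the gripper's body (76 mm by 85 mm) begins 54 mm behind the grasp point. The pads swing forward as they close: fully open they stand 13 mm farther back than shut.
Start: joints at [-71.391, 4.979, 10.078, 95.1, 0, 90], TCP at [0.176, -0.521, 0.231] pointing down, gripper open.
Joint ranges: [-179.16, 179.16], [-48.56, 103.87], [-65.8, 70.77], [-126.05, 130.52], [-82.76, 87.17], [-180, 180]. Speed limits (degrees/s): [127.2, 127.2, 147.25, 180, 180, 180].

### API

Orientations are given as [roll, pitch, yaw] about the fixed x, y, z axes, in that order (R = Rz(yaw) Ry(pitch) Rx(roll)).
In Python, from workcell import bot gives the robot as it stands.
- The arm moves only by the shell command python3 -m jog 'ROWS' [FORCE]. ROWS is JSON, a list of rows, each a list of 7 numbers: the closure, from 0 (fully open) to 1 (shut), then the shift along the world's x, y, z in units of 25 mm (1.0 is 25 mm), then the turn, a rotation vector about the world's x, y, z in units of 5 degrees (1.0 is 5 degrees). A call has 1 to 5 rows; each row is the pose to reach, as a shift and turn from the pose commanded when the call began; what a row does not reach only later rows make up. A row lasts 1/10 s, in which the tool goes at most 50 mm and 8.59 degrees, less where a joint would pass 70% of its speed; a pose out of reach is approached as far as the arm can. A call with a gripper value outside its range is refused whole. The fingers move at their own pace and stop on an object; FORCE is the grip in N (left out, the last holds). Time passes only in rows, so rows that repeat a pose let the fingers close. It gives the time, the measured TCP pose, the force and the opening at its end, in the units of the state.
- bot.get_obs(): the state, without advancing time (a new reading comes with each control period).
- bot.camera(name): name is "side" or "top"; returns (picture, depth): 480x640x3 uint8, red, green, blue; 480x640 float32, m along the optical axis (not along the pixel's ray), 0 where there is no reading.
- bot.camera_model(name): a dict with "fx", "fy", "cx", "cy" (pixels), "rvec" (rotation vector, rad) and "tvec" (3), from world to camera coordinates, as OpenCV has them. Camera axes: x right, y down, z forward; pixel columns grow to the right and rows downward; lengths in m; the calibration is good to about 2 mm. A picture is of the moment at which its call begins. camera_model takes no time and is no camera call.
- bot.job_done(): hands the job in, once; it reports no verdict.
Trained networks look in the newest picture that a camera, given by its name, has taken for a name from the list of things; names that differ only in an ending like _2 or _b are one class to them, and where a whole thing is asked for, a point or a joint stands for the part that bears it (a point fixed in the world has none). Each returns a list of dicts, best first, with "conf" (0 to 1); they miss things now and then, are a little off and sometimes report something else, mostly with a low value. They report only what shows in the picture. A call takes as long as a camera call. They do not tell look-alikes from the thing itself.
- bot.regions_of(camera, label): "pixels" (480x640 bool, what is visible of it) and "point" ([row, column] in pixels, amid what is visible of it).
The state is a dict: "time": time; "q": joint angles; "qd": joint speeds; "joint_efforts": joint torques, N m; "ee_pos": TCP position; "tcp_rot": TCP orientation; "wrist_force": force on the tool from outside, world axes, zero at the start; "torque": the same for the moment, N m; "opening": finger opening in m.
Only numpy, scipy, OpenCV 4.12 (cv2) and the standard library are available. Lean on these libraries where they do the work, as an engineer would, in place of code of your own. Each camera call takes 0.05 s, during which the arm holds its last target. There are 200 camera calls.

### The job

Pack the parts kit: lay the loose brown carton flat on the bottom of the tote, in the free space beside the carton that is already in there; then fit the divider plate flat on the tote's ledges over both cartons, and stand the round tub upright on the plate. Set everything down the same way up as it is now, without dropping it, and leave the other things where they are.

Things in the scene. Friction and masses are not known exactly. Their poses are not given: they have to be found in the camera images.
- tote: Open green plastic kit tote, fixed on the bench: outside 250 mm (its x) by 160 mm (its y), 95 mm high; inside 240 by 150 mm, walls 5 mm, floor 6 mm thick. Along each long wall (its +y and -y side) runs a solid step (ledge), 12 mm wide over the full length, top 56 mm above the bench, so the floor between the steps is 240 by 126 mm. Origin: centre of its underside, on the bench; z up. On the bench it stands at most about 0.3 rad off the world axes.
- carton: Loose cardboard carton to be packed on the bottom: 50 mm (its x) by 110 mm (its y), 44 mm high, 0.25 to 0.45 kg, lying on the bench. Origin: centre of its underside; z up. It goes between the ledges most easily with its length across the tote (along the tote's y), in the free part of the floor at the tote's -x end; on the floor its top is 50 mm above the bench, 6 mm below the ledges.
- packed: The same kind of carton (50 by 110 by 44 mm), already on the tote's floor with its length across the tote, near the tote's +x end (its centre about 70 mm from the tote's centre). Leave it there. Origin: centre of its underside.
- divider: Divider: bare aluminium plate 232 mm (its x) by 142 mm (its y), 5 mm thick, about 0.35 kg, lying on the bench, with a black grip block standing upright at its centre: 14 mm thick (along its x), 60 mm long (along its y), top 47 mm above the plate's underside. Origin: centre of the plate's underside; z up. It may go in either end first and has 4 mm of play to each tote wall.
- tub: Round lidded plastic tub, grey with a white lid, 60 mm in diameter at the lid (54 mm at the foot), 55 mm high, 0.15 to 0.28 kg, standing on the bench. Origin: centre of its underside; z up. It fits on the plate on either side of the grip block.
- bin: Bystander: small open green parts bin with bolts, 140 by 100 mm, 75 mm high. Origin: centre of its underside.
- boxed: Bystander: white box, 90 by 90 by 60 mm high. Origin: centre of its underside.
- flange: Bystander: round steel flange, 100 mm in diameter, 35 mm high. Origin: centre of its underside.
Things that resemble listed ones, but are neither listed nor needed, are in the scene too. What is shaped like the carton but black or pink is not meant.

How it is judged (in metres and radians):
On the way, in this order (a step that is already met when the one before it is completed fails the run):
1. the loose carton lies released on the tote's floor (x of carton in the frame of tote between -0.1 and 0.045 m and y of carton in the frame of tote between -0.045 and 0.045 m and z of carton in the frame of tote between 0.002 and 0.011 m and angle between carton's own z axis and vertical below 0.06 rad and contact force between carton and the fingers below 0.05 N and linear speed of carton below 0.03 m/s), for 0.2 s.
2. the divider lies released and flat on both ledges (all of step 1 and x of divider in the frame of tote between -0.01 and 0.01 m and y of divider in the frame of tote between -0.01 and 0.01 m and z of divider in the frame of tote between 0.052 and 0.06 m and angle between divider's own z axis and vertical below 0.03 rad and contact force between divider and the fingers below 0.05 N and linear speed of divider below 0.03 m/s), for 0.2 s.
3. the tub stands released on the divider (all of step 2 and x of tub in the frame of divider between -0.116 and 0.116 m and y of tub in the frame of divider between -0.071 and 0.071 m and z of tub in the frame of divider between 0.002 and 0.009 m and angle between tub's own z axis and vertical below 0.06 rad and contact force between tub and divider above 0.2 N and contact force between tub and the fingers below 0.05 N and linear speed of tub below 0.03 m/s), for 0.2 s.
At the end, for the whole second after the job is handed in: Carton flat on the tote floor (within 5 mm, 0.06 rad) beside the packed one; divider flat on both ledges (underside 52 to 60 mm up, 0.03 rad, centred within 10 mm); tub upright on the plate (0.06 rad); all released, at rest; packed carton and bystanders within 20 mm of their start (all of step 3 and distance of each of packed, bin, boxed, flange from where it was at the start of the episode below 0.02 m); the robot touches nothing.
It fails at once if the carton is dropped or thrown (faster than 0.7 m/s out of the fingers, a fall of over 25 mm) (contact force between carton and the fingers below 0.05 N and linear speed of carton above 0.7 m/s).
It fails at once if the divider is dropped or thrown (faster than 0.7 m/s out of the fingers, a fall of over 25 mm) (contact force between divider and the fingers below 0.05 N and linear speed of divider above 0.7 m/s).
It fails at once if the tub is dropped or thrown (faster than 0.7 m/s out of the fingers, a fall of over 25 mm) (contact force between tub and the fingers below 0.05 N and linear speed of tub above 0.7 m/s).
It fails at once if a bystander or the packed carton is moved more than 30 mm (distance of any of packed, bin, boxed, flange from where it was at the start of the episode above 0.03 m).
It also fails if it takes over 67 s, if anything falls off the work surface, if the arm or the gripper's body presses on something with over 40 N, if the wrist force passes 120 N, or if a joint passes its speed limit or range.

## Working session

There is one attempt and no reset: what is moved stays moved. The work goes in short steps, Python scripts to look and compute and a shell command to move; the robot and the scene stay as the last step left them, time stands still between calls to the robot, and variables do not carry over. Pictures are saved under pics/ and viewed, about 8 in all and at most 12, crops included, and the job is handed in when it is done.

```bash
ls; mkdir -p pics
python3 - <<'E'
from workcell import bot
import cv2,numpy as np
for n in("top","side"):
    p,d=bot.camera(n); cv2.imwrite(f"pics/{n}0.png",p[:,:,::-1]); np.savez(f"{n}0.npz",p=p,d=d)
    print(n,bot.camera_model(n))
print(bot.get_obs())
E
```

```text
pics
top {'fx': 570.8909369410635, 'fy': 570.8909369410635, 'cx': 322.22185523673437, 'cy': 240.5213847068366, 'rvec': array([ 2.18495493, -2.15821578,  0.1125095 ]), 'tvec': array([-0.0227382 ,  0.55858765,  1.27739712])}
side {'fx': 456.06818882179596, 'fy': 456.06818882179596, 'cx': 323.10005238846315, 'cy': 239.865783837858, 'rvec': array([ 0.58200015, -2.56941456,  1.32312632]), 'tvec': array([0.5093084 , 0.15829629, 1.19939075])}
{'time': 0.1, 'q': array([-7.13917401e+01,  5.00915210e+00,  1.00396993e+01,  9.51002896e+01,
       -6.52280447e-04,  8.99998812e+01]), 'qd': array([ 0.0597208 , -0.01671196,  0.18988944,  0.02510618, -0.0649365 ,
       -0.01866092]), 'joint_efforts': array([ 8.21184699e-05, -5.21563697e+01,  4.65653479e+01,  1.61310862e-02,
        9.39178130e-05,  1.35433339e-05]), 'ee_pos': array([ 0.17543413, -0.52105366,  0.23064874]), 'tcp_rot': array([-9.00006521e+01,  6.97424027e-02, -7.13916213e+01]), 'wrist_force': array([-0.21571946,  0.89068503, -0.34934985]), 'torque': array([-0.01457924, -0.03499149,  0.00856662]), 'opening': 0.08533739074203808}
```

View pics/top0.png

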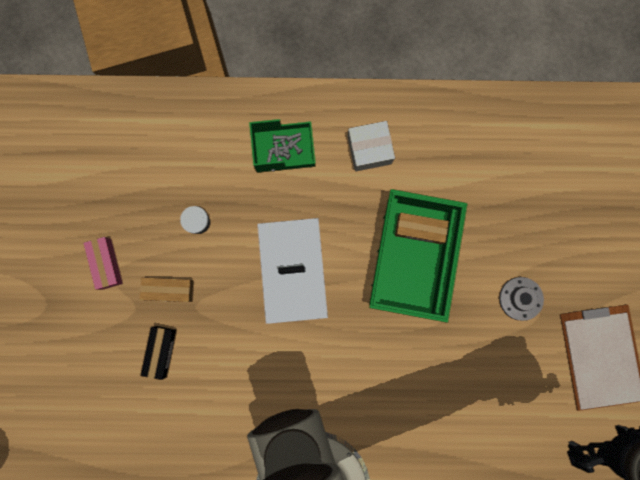

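View pics/side0.png

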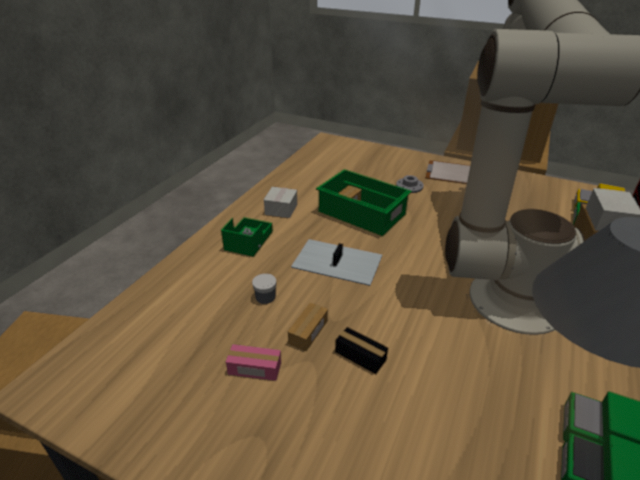

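The top view shows the loose brown carton at (165,290) between the pink and black look-alikes. The tub is at (194,220), the divider at (292,270) with its grip block at (291,269), and the tote at (418,255) with the packed carton at (422,227). The side view agrees.

```bash
cat > h.py <<'E'
from workcell import bot
import cv2,numpy as np
def cloud(n):
    p,d=bot.camera(n); m=bot.camera_model(n); R=cv2.Rodrigues(m['rvec'])[0]
    v,u=np.mgrid[:480,:640]
    c=np.stack([(u-m['cx'])/m['fx']*d,(v-m['cy'])/m['fy']*d,d],-1)
    return p,d,(c-m['tvec'])@R
def rect(P):
    (c,s,a)=cv2.minAreaRect((P[:,:2]*1000).astype(np.float32)); 
    if s[0]<s[1]: s=s[::-1];a+=90
    a=(a+90)%180-90
    return "n%d c(%.1f,%.1f) size(%.0f,%.0f) longaxis %.1f z %.1f"%(len(P),*c,*s,a,1000*np.median(P[:,2]))
def show(n,label,lo,hi,near=None):
    p,d,W=cloud(n)
    for r in bot.regions_of(n,label)[:3]:
        k=r['pixels']&(d>0); P=W[k]; P=P[(P[:,2]>lo)&(P[:,2]<hi)]
        if len(P)>5: print(n,label,round(r['conf'],2),np.round(r['point']),rect(P),"med",np.round(1000*np.median(P,0),1))
E
python3 - <<'E'
from h import *
show("top","carton",.03,.06);show("top","divider",.0,.015);show("top","divider",.03,.06);show("top","tub",.045,.07)
show("top","tote",.085,.11);show("top","packed",.04,.06)
p,d,W=cloud("top")
# bench check, and ray-fixed tests
print(np.median(W[330:360,200:240,2]),np.median(W[200:260,340:365,2]))
E
```

```text
top carton 0.96 [262. 104.] n1169 c(501.0,483.5) size(110,54) longaxis 16.9 z 43.3 med [500.2 480.8  43.3]
top carton 0.83 [354. 156.] n1170 c(302.8,347.9) size(110,51) longaxis -9.6 z 43.6 med [302.6 346.2  43.6]
top carton 0.6 [292. 167.] n1119 c(443.0,335.2) size(111,50) longaxis 88.3 z 43.7 med [443.3 333.5  43.7]
top divider 0.85 [271. 292.] n5748 c(491.9,52.7) size(235,144) longaxis 6.8 z 4.8 med [487.7  53.5   4.8]
top divider 0.7 [269. 295.] n172 c(491.6,53.4) size(59,14) longaxis -84.1 z 46.2 med [491.7  53.2  46.2]
top tub 0.6 [220. 195.] n587 c(600.9,273.2) size(60,59) longaxis 65.4 z 54.8 med [600.4 272.6  54.8]
top tote 0.67 [262. 418.] n2097 c(524.6,-226.0) size(265,173) longaxis -9.9 z 93.2 med [ 522.5 -229.2   93.2]
top packed 0.7 [228. 423.] n1095 c(589.6,-242.0) size(111,51) longaxis 80.9 z 49.7 med [ 589.5 -240.9   49.7]
top packed 0.17 [269. 294.] n169 c(491.6,53.0) size(59,14) longaxis -83.7 z 46.3 med [491.7  53.3  46.3]
-0.0002460867091426314 -0.00026638489964171116
```

```bash
cat >> h.py <<'E'
from scipy.optimize import least_squares
def totefit():
    p,d,W=cloud("top")
    a=np.radians(-9.8);c=np.array([.5235,-.2275])
    P=W[(d>0)&(abs(W[...,2]-.094)<.004)][:,:2]; P=P[np.max(abs(P-c),1)<.17]
    def f(x):
        C,S=np.cos(x[2]),np.sin(x[2]);q=(P-x[:2])@np.array([[C,-S],[S,C]])
        dx=abs(q[:,0])-.1225;dy=abs(q[:,1])-.0775
        return np.where((dx>0)&(dy>0),np.hypot(dx,dy),np.maximum(dx,dy))
    r=least_squares(f,[*c,a],loss='soft_l1',f_scale=.003,x_scale=.01)
    return r.x,np.median(abs(r.fun)),len(P)
E
python3 - <<'E'
from h import *
x,e,n=totefit();x2,_,_=totefit();print(x[:2]*1000,np.degrees(x[2]),x2[:2]*1000,np.degrees(x2[2]),e,n)
C,S=np.cos(x[2]),np.sin(x[2]);R=np.array([[C,-S],[S,C]])
for l in([-40,0],[-60,0],[0,0],[60,0]): print(l,x[:2]*1000+R@l)
print("packed local",R.T@(np.array([589.6,-242])-x[:2]*1000))
o=bot.get_obs();t=o['ee_pos']*1000
for nm,g in dict(carton=(443.1,334.8,12),).items(): print(nm,(np.array(g)-t)/25, "turn",(-1.7-o['tcp_rot'][2])/5)
E
```

```text
[ 524.11254074 -225.10548907] -9.897766062552654 [ 524.15154829 -225.05012363] -9.953874206410987 0.003035365040513119 1769
[-40, 0] [ 484.70789959 -218.22986142]
[-60, 0] [ 465.00557901 -214.7920476 ]
[0, 0] [ 524.11254074 -225.10548907]
[60, 0] [ 583.21950247 -235.41893054]
packed local [67.41675496 -5.38636889]
carton [10.7031143  34.24202819 -8.77215877] turn 13.93830263412842
```

```bash
python3 -m jog '[[0,0.5,1.7,0,0,0,0.7],[0,1,3.4,0,0,0,1.4],[0,1.5,5.1,0,0,0,2.1],[0,2.1,6.8,0,0,0,2.8],[0,2.7,8.5,0,0,0,3.5]]' 20
python3 -m jog '[[0,0.5,1.7,0,0,0,0.7],[0,1,3.4,0,0,0,1.4],[0,1.5,5.1,0,0,0,2.1],[0,2.1,6.8,0,0,0,2.8],[0,2.7,8.5,0,0,0,3.5]]'
python3 -m jog '[[0,0.5,1.7,0,0,0,0.7],[0,1,3.4,0,0,0,1.4],[0,1.5,5.1,0,0,0,2.1],[0,2.1,6.8,0,0,0,2.8],[0,2.7,8.5,0,0,0,3.5]]'
python3 -m jog '[[0,0.5,1.7,0,0,0,0.7],[0,1,3.4,0,0,0,1.4],[0,1.5,5.1,0,0,0,2.1],[0,2.1,6.8,0,0,0,2.8],[0,2.6,8.7,0,0,0,3.4]]'
```

```text
time: 1.35
ee_pos: [0.2431, -0.3072, 0.2313]
tcp_rot: [-90.0, -0.0, -53.8]
wrist_force: [1.3, -0.9, 0.0]
opening: 0.0854
time: 1.85
ee_pos: [0.3106, -0.0946, 0.2316]
tcp_rot: [-90.0, -0.1, -36.3]
wrist_force: [0.9, -0.0, -0.4]
opening: 0.0854
time: 2.35
ee_pos: [0.3781, 0.1184, 0.2316]
tcp_rot: [-90.0, -0.1, -18.7]
wrist_force: [1.5, -1.1, 0.6]
opening: 0.0854
time: 2.85
ee_pos: [0.4434, 0.3355, 0.2314]
tcp_rot: [-90.0, -0.0, -1.8]
wrist_force: [1.4, 0.5, 0.6]
opening: 0.0852
```

```bash
python3 -m jog '[[0,0,0,-2,0,0,0],[0,0,0,-4,0,0,0],[0,0,0,-6,0,0,0],[0,0,0,-7.5,0,0,0],[0,0,0,-8.2,0,0,0]]' 40
python3 -m jog '[[0,0,0,-0.3,0,0,0],[0,0,0,-0.55,0,0,0],[1,0,0,-0.55,0,0,0],[1,0,0,-0.55,0,0,0],[1,0,0,-0.55,0,0,0]]' 40
python3 -m jog '[[1,0,0,0,0,0,0],[1,0,0,0,0,0,0],[1,0,0,0.2,0,0,0],[1,0,0,0.5,0,0,0],[1,0,0,1,0,0,0]]'
```

```text
time: 3.35
ee_pos: [0.4412, 0.3324, 0.022]
tcp_rot: [-90.2, 0.2, -1.9]
wrist_force: [0.6, -0.2, 0.7]
opening: 0.085
time: 3.85
ee_pos: [0.4435, 0.3343, 0.014]
tcp_rot: [-89.9, -0.1, -1.9]
wrist_force: [-0.1, 0.8, 1.2]
opening: 0.0494
time: 4.35
ee_pos: [0.4425, 0.3333, 0.0375]
tcp_rot: [-90.1, 0.1, -1.9]
wrist_force: [-0.4, -0.6, -4.5]
opening: 0.0495
```

```bash
python3 -m jog '[[1,0,0,1,0,0,0],[1,0,0,2.2,0,0,0],[1,0,0,3.4,0,0,0],[1,0,0,4.4,0,0,0],[1,0,0,4.9,0,0,0]]' 60
python3 -m jog '[[1,0,-0.8,0,0,0,0],[1,0.1,-2.1,0,0,0,0],[1,0.2,-3.7,0,0,0,0],[1,0.4,-5.4,0,0,0,-0.3],[1,0.6,-7.1,0,0,0,-0.6]]'
python3 -m jog '[[1,0.1,-1.7,0,0,0,-0.1],[1,0.2,-3.4,0,0,0,-0.2],[1,0.3,-5.1,0,0,0,-0.4],[1,0.4,-6.8,0,0,0,-0.5],[1,0.6,-8.5,0,0,0,-0.6]]'
python3 -m jog '[[1,0.1,-1.7,0,0,0,-0.1],[1,0.2,-3.4,0,0,0,-0.2],[1,0.3,-4.9,0,0,0,-0.3],[1,0.4,-6,0,0,0,-0.4],[1,0.47,-6.54,0,0,0,-0.44]]'
python3 -m jog '[[1,0,0,0,0,0,0],[1,0,0,0,0,0,0],[1,0,0,0,0,0,0]]'
python3 - <<'E'
from h import *
p,d,W=cloud("top"); cv2.imwrite("pics/t1.png",cv2.resize(p[150:380,300:520,::-1],None,fx=2.5,fy=2.5))
for r in bot.regions_of("top","carton")[:4]:
    P=W[r['pixels']&(d>0)]; P=P[abs(P[:,2]-np.percentile(P[:,2],50))<.02]; print(round(r['conf'],2),r['point'],rect(P))
s,ds,V=cloud("side"); cv2.imwrite("pics/s1.png",s[100:300,200:520,::-1])
E
```

```text
time: 4.85
ee_pos: [0.4437, 0.3342, 0.1634]
tcp_rot: [-89.9, -0.2, -1.9]
wrist_force: [-0.3, 0.4, -4.1]
opening: 0.0491
time: 5.35
ee_pos: [0.4572, 0.1541, 0.1591]
tcp_rot: [-90.0, 0.1, -4.9]
wrist_force: [1.3, -0.1, -4.2]
opening: 0.049
time: 5.85
ee_pos: [0.4718, -0.0584, 0.1593]
tcp_rot: [-90.0, 0.1, -7.9]
wrist_force: [0.7, -0.3, -3.4]
opening: 0.0491
time: 6.35
ee_pos: [0.4836, -0.2221, 0.1589]
tcp_rot: [-90.0, 0.1, -10.2]
wrist_force: [0.0, 0.2, -4.2]
opening: 0.049
time: 6.65
ee_pos: [0.4846, -0.2187, 0.1599]
tcp_rot: [-90.0, 0.0, -10.0]
wrist_force: [-0.6, 0.1, -4.0]
opening: 0.049
0.76 [270.9, 402.2] n518 c(492.7,-183.5) size(51,43) longaxis -9.0 z 189.2
0.61 [354.7, 155.3] n1246 c(302.5,348.0) size(111,52) longaxis -9.4 z 43.3
0.57 [264.9, 106.1] n1240 c(501.6,483.0) size(111,54) longaxis 17.1 z 43.2
```

View pics/t1.png

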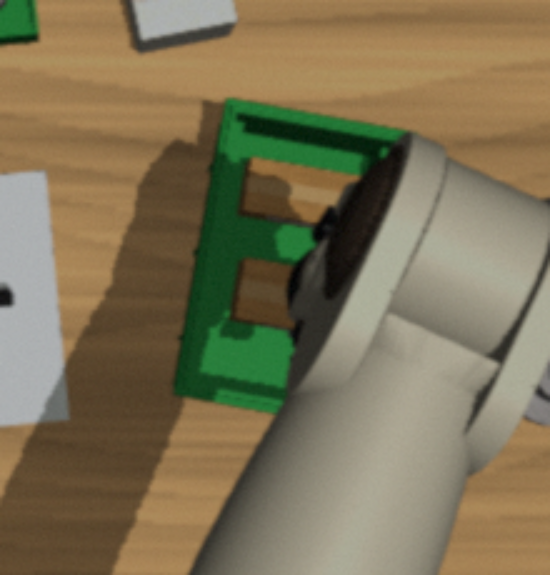

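The carton is held level, aligned with the tote at about (270,402), and has clear floor below it beside the packed carton. Lowering it now.

```bash
python3 -m jog '[[1,0,0,-1,0,0,0],[1,0,0,-2.3,0,0,0],[1,0,0,-3.6,0,0,0],[1,0,0,-4.6,0,0,0],[1,0,0,-5.1,0,0,0]]'
python3 -m jog '[[1,0,0,-0.2,0,0,0],[1,0,0,-0.35,0,0,0],[1,0,0,-0.45,0,0,0],[1,0,0,-0.45,0,0,0],[1,0,0,-0.45,0,0,0]]'
python3 -m jog '[[1,0,0,-0.04,0,0,0],[1,0,0,-0.08,0,0,0],[1,0,0,-0.08,0,0,0]]'
```

```text
time: 7.3
ee_pos: [0.4837, -0.2187, 0.0302]
tcp_rot: [-90.0, 0.2, -10.0]
wrist_force: [-0.2, 0.7, -4.4]
opening: 0.049
time: 7.8
ee_pos: [0.4852, -0.2199, 0.0221]
tcp_rot: [-90.0, -0.1, -10.1]
wrist_force: [-0.3, -0.2, -4.7]
opening: 0.0489
time: 8.1
ee_pos: [0.4851, -0.2199, 0.0202]
tcp_rot: [-90.0, -0.1, -10.1]
wrist_force: [-2.4, 0.7, 4.1]
opening: 0.0489
```

Contact at TCP z = 0.020, so I'll release and retreat, then head for the divider.

```bash
python3 -m jog '[[0.6,0,0,0,0,0,0],[0,0,0,0,0,0,0],[0,0,0,0,0,0,0],[0,0,0,0,0,0,0],[0,0,0,0,0,0,0]]'
python3 -m jog '[[0,0,0,1,0,0,0],[0,0,0,2.5,0,0,0],[0,0,0,4.3,0,0,0],[0,0,0,5.8,0,0,0],[0,0,0,6.5,0,0,0]]'
python3 -m jog '[[0,0,1.7,0,0,0,0.4],[0,0,3.4,0,0,0,0.9],[0,0,5.1,0,0,0,1.7],[0,0,6.8,0,0,0,2.5],[0,0,8.5,0,0,0,3.2]]'
python3 -m jog '[[0,0.1,1.2,0,0,0,0],[0,0.2,2,0,0,0,0],[0,0.26,2.4,0,0,0,0],[0,0.26,2.4,0,0,0,0],[0,0.26,2.4,0,0,0,0]]'
python3 - <<'E'
from h import *
show("top","carton",.03,.06);show("top","tote",.085,.11); x,e,n=totefit(); print(x)
p,d,W=cloud("top")
C,S=np.cos(x[2]),np.sin(x[2])
q=(W[...,:2]-x[:2])@np.array([[C,-S],[S,C]])
k=(d>0)&(abs(W[...,2]-.050)<.004)&(abs(q[...,1])<.058)
for lo,hi in((-.11,.02),(.02,.11)):
    j=k&(q[...,0]>lo)&(q[...,0]<hi); print(rect(np.c_[q[j],W[j][:,2]]))
cv2.imwrite("pics/t2.png",cv2.resize(p[180:330,200:480,::-1],None,fx=2.5,fy=2.5))
E
```

```text
time: 8.6
ee_pos: [0.4848, -0.2197, 0.0192]
tcp_rot: [-90.0, -0.0, -10.1]
wrist_force: [-0.0, 0.7, -0.2]
opening: 0.0853
time: 9.1
ee_pos: [0.4857, -0.2201, 0.1857]
tcp_rot: [-90.1, -0.3, -10.1]
wrist_force: [-0.5, 0.4, -0.5]
opening: 0.0854
time: 9.6
ee_pos: [0.4845, -0.0057, 0.1819]
tcp_rot: [-90.0, -0.0, 6.1]
wrist_force: [0.8, -0.5, 0.5]
opening: 0.0855
time: 10.1
ee_pos: [0.4913, 0.0522, 0.1817]
tcp_rot: [-90.0, 0.0, 5.9]
wrist_force: [0.7, 0.8, -0.1]
opening: 0.0854
top carton 0.65 [354. 158.] n1215 c(302.8,348.7) size(110,52) longaxis -10.4 z 43.6 med [302.5 347.   43.6]
top carton 0.64 [262. 103.] n1170 c(501.7,482.9) size(111,53) longaxis 18.2 z 43.3 med [500.4 480.5  43.3]
top carton 0.59 [274. 411.] n1116 c(487.5,-218.0) size(111,51) longaxis 80.4 z 49.6 med [ 486.6 -217.1   49.6]
top tote 0.89 [256. 421.] n2101 c(524.6,-225.4) size(265,173) longaxis -9.9 z 93.1 med [ 526.5 -225.1   93.1]
[ 0.52415746 -0.22516243 -0.17349992]
n957 c(-37.4,0.3) size(111,50) longaxis 89.8 z 49.8
n920 c(67.3,-3.9) size(108,50) longaxis -89.3 z 49.9
```

View pics/t2.png

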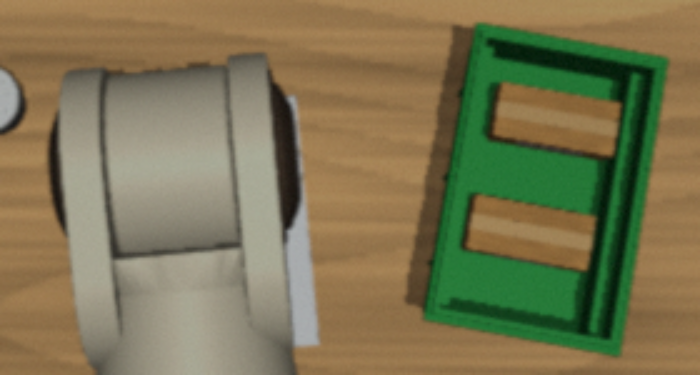

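The carton is flat at tote-local (-37, 0), top at 50 mm, and the packed one is untouched. The crop shows both at (530,230) and (555,120), parallel in the tote. Next I'll grasp the divider.

```bash
python3 -m jog '[[0,0,0,-1.2,0,0,0],[0,0,0,-2.8,0,0,0],[0,0,0,-4.4,0,0,0],[0,0,0,-5.6,0,0,0],[0,0,0.03,-6.2,0,0,0]]' 80
python3 -m jog '[[0,0,0,-0.2,0,0,0],[0,0,0,-0.35,0,0,0],[0.5,0,0,-0.35,0,0,0],[1,0,0,-0.35,0,0,0],[1,0,0,-0.35,0,0,0]]' 80
python3 -m jog '[[1,0,0,0,0,0,0],[1,0,0,0,0,0,0],[1,0,0,0,0,0,0],[1,0,0,0,0,0,0],[1,0,0,0,0,0,0]]'
```

```text
time: 10.9
ee_pos: [0.4898, 0.053, 0.0241]
tcp_rot: [-90.0, 0.2, 5.9]
wrist_force: [0.4, -1.8, 0.6]
opening: 0.0855
time: 11.4
ee_pos: [0.4919, 0.0536, 0.0191]
tcp_rot: [-90.0, -0.1, 5.9]
wrist_force: [0.1, -0.1, 0.0]
opening: 0.0437
time: 11.9
ee_pos: [0.4915, 0.0535, 0.0186]
tcp_rot: [-90.0, -0.0, 5.9]
wrist_force: [-1.6, 0.0, 6.0]
opening: 0.0125
```

```bash
python3 -m jog '[[1,0,0,0.3,0,0,0],[1,0,0,1,0,0,0],[1,0,0,2.2,0,0,0],[1,0,0,3.6,0,0,0],[1,0,0,4.9,0,0,0]]'
python3 -m jog '[[1,0,-0.4,0.4,0,0,-0.1],[1,0.1,-1.2,0.4,0,0,-0.4],[1,0.2,-2.3,0.4,0,0,-0.8],[1,0.4,-3.5,0.4,0,0,-1.2],[1,0.6,-4.7,0.4,0,0,-1.6]]'
python3 -m jog '[[1,0.1,-1.2,0,0,0,-0.3],[1,0.2,-2.4,0,0,0,-0.6],[1,0.3,-3.5,0,0,0,-0.9],[1,0.4,-4.4,0,0,0,-1.2],[1,0.5,-5.1,0,0,0,-1.4]]'
python3 -m jog '[[1,0.05,-0.5,0,0,0,-0.1],[1,0.1,-1,0,0,0,-0.15],[1,0.14,-1.39,0,0,0,-0.17],[1,0.14,-1.39,0,0,0,-0.17],[1,0.14,-1.39,0,0,0,-0.17]]'
python3 - <<'E'
from h import *
print({k:bot.get_obs()[k] for k in('ee_pos','tcp_rot','wrist_force','opening')})
for n in("top","side"):
    p,d,W=cloud(n); cv2.imwrite(f"pics/{n}3.png",cv2.resize(p[150:380,290:530,::-1] if n=="top" else p[100:280,250:490,::-1],None,fx=2.5,fy=2.5)); np.savez(f"{n}3.npz",p=p,d=d,W=W)
    k=(d>0)&(abs(W[...,2]-.136)<.008)&(abs(W[...,0]-.524)<.15)&(abs(W[...,1]+.226)<.11)
    P=W[k]; A=np.c_[P[:,:2]-[.524,-.226],np.ones(len(P))]; s=np.linalg.lstsq(A,P[:,2],rcond=None)[0]; print(n,rect(P),"plane",s)
E
```

```text
time: 12.4
ee_pos: [0.4908, 0.0535, 0.1417]
tcp_rot: [-90.0, 0.0, 5.9]
wrist_force: [0.5, -0.6, -3.1]
opening: 0.0128
time: 12.9
ee_pos: [0.5057, -0.0656, 0.1491]
tcp_rot: [-90.0, 0.1, -2.2]
wrist_force: [0.3, 0.5, -3.7]
opening: 0.0126
time: 13.4
ee_pos: [0.518, -0.1933, 0.149]
tcp_rot: [-90.0, 0.1, -9.2]
wrist_force: [0.8, 0.1, -3.1]
opening: 0.0126
time: 13.9
ee_pos: [0.5223, -0.226, 0.1505]
tcp_rot: [-90.0, 0.0, -9.9]
wrist_force: [-0.4, 0.2, -2.9]
opening: 0.0126
{'ee_pos': array([ 0.52225826, -0.22597375,  0.15049254]), 'tcp_rot': array([-8.99855138e+01,  1.19514642e-02, -9.92713934e+00]), 'wrist_force': array([-0.42165351,  0.22368699, -2.8752022 ]), 'opening': 0.01261233051565475}
top n3555 c(529.2,-198.6) size(233,88) longaxis -10.4 z 136.6 plane [0.00118899 0.00211212 0.13650965]
side n1471 c(522.1,-224.1) size(234,152) longaxis -9.7 z 137.7 plane [ 0.00119329 -0.00182335  0.13766057]
```

View pics/top3.png

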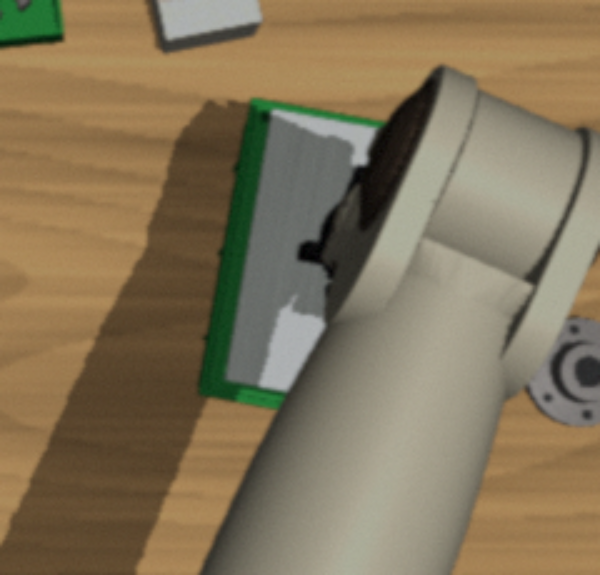

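View pics/side3.png

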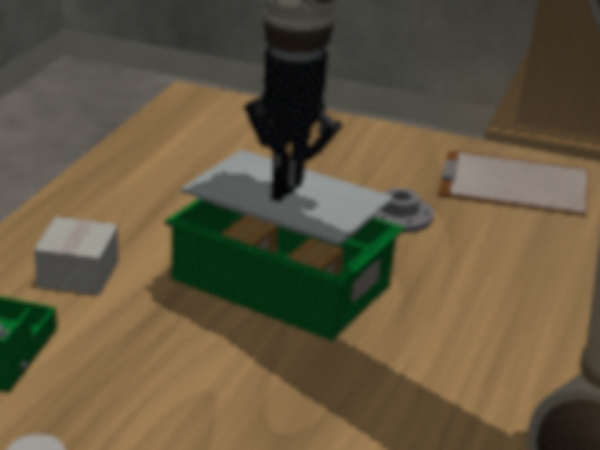

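The plate hangs level and roughly centred over the tote. A finer silhouette fit will give the centring, since there is only 4 mm of play.

```bash
cat >> h.py <<'E'
def silh(n,mask,box,x0,clip=2.0):
    """fit pose (x,y,yaw) of box (lx,ly,z0,z1) so its projected hull meets the mask's outline"""
    m=bot.camera_model(n);K=np.array([[m['fx'],0,m['cx']],[0,m['fy'],m['cy']],[0,0,1]])
    cs=max(cv2.findContours(mask.astype(np.uint8),cv2.RETR_EXTERNAL,cv2.CHAIN_APPROX_NONE)[0],key=len)[:,0].astype(float)
    ctr=cs.mean(0)
    lx,ly,z0,z1=box
    L=np.array([[a*lx/2,b*ly/2,z] for a in(-1,1) for b in(-1,1) for z in(z0,z1)])
    def f(x):
        C,S=np.cos(x[2]),np.sin(x[2]);Wp=L@np.array([[C,S,0],[-S,C,0],[0,0,1]])+[x[0],x[1],0]
        h=cv2.convexHull(cv2.projectPoints(Wp,m['rvec'],m['tvec'],K,None)[0].astype(np.float32))
        return np.array([cv2.pointPolygonTest(h,(float(a),float(b)),True) for a,b in cs])-.5
    x=np.array(x0)
    for c in(8,3,clip,clip):
        cs0=cs; cs=cs[abs(f(x))<c+1]; r=least_squares(f,x,loss='cauchy',f_scale=.7,x_scale=[.01,.01,.05],diff_step=1e-4); x=r.x; cs=cs0
    e=f(x);e=e[abs(e)<3]
    return x,len(e),np.mean(e),np.std(e)
E
python3 - <<'E'
from h import *
T=None
for n in("top","side"):
    Z=np.load(n+"0.npz");p=Z['p'];hsv=cv2.cvtColor(p,cv2.COLOR_RGB2HSV)
    g=(abs(hsv[...,0].astype(int)-65)<18)&(hsv[...,1]>120)
    num,lab,st,_=cv2.connectedComponentsWithStats(g.astype(np.uint8))
    c=(255,390) if n=="top" else (215,365)
    l=lab[c[0]-5:c[0]+5,c[1]-5:c[1]+5].max(); M=lab==l; print(n,st[l])
    x,N,b,s=silh(n,M,(.25,.16,0,.095),[.524,-.226,-.173]); print("tote",x[:2]*1000,np.degrees(x[2]),N,b,s)
    Z=np.load(n+"3.npz");W=Z['W'];d=Z['d']
    z=.1365 if n=="top" else .1377
    k=(d>0)&(abs(W[...,2]-z)<.006)&(abs(W[...,0]-.524)<.15)&(abs(W[...,1]+.226)<.11)
    k=cv2.morphologyEx(k.astype(np.uint8),cv2.MORPH_CLOSE,np.ones((3,3)))
    y,N,b,s=silh(n,k,(.232,.142,.1365,.1366),[.523,-.226,-.173],1.5); print("plate",y[:2]*1000,np.degrees(y[2]),N,b,s)
    C,S=np.cos(x[2]),np.sin(x[2]);D=(y-x)[:2]*1000; print("plate in tote",C*D[0]+S*D[1],-S*D[0]+C*D[1])
E
```

```text
top [ 370  190   97  132 8336]
tote [ 529.80609908 -229.00397065] -9.80981081980141 305 -0.6363806906520793 0.5700986388366028
plate [ 524.33216873 -225.97408218] -9.89469362620432 179 0.057558671778595596 0.47015606845951885
plate in tote -5.910121619575195 2.052949115266726
side [ 317  170   94   65 3567]
tote [ 527.25954463 -224.19409234] -9.732029999430557 227 0.546436212113939 0.6837866715115578
plate [ 522.65338924 -219.94198485] -9.540360307391516 164 -0.4855260003129758 0.564445289806988
plate in tote -5.258646697733682 3.4122896404277663
```

Run:
```python
from h import *
Z=np.load("top0.npz");d=Z['d'];m=bot.camera_model("top");R=cv2.Rodrigues(m['rvec'])[0]
v,u=np.mgrid[:480,:640];W=(np.stack([(u-m['cx'])/m['fx']*d,(v-m['cy'])/m['fy']*d,d],-1)-m['tvec'])@R
print("cam",-R.T@m['tvec'])
a=-.1733;C,S=np.cos(a),np.sin(a);q=(W[...,:2]-[.52415,-.2251])@np.array([[C,-S],[S,C]])*1000;z=W[...,2]*1000
ok=d>0
def prof(t,s,rng,smask):
    for lo in rng:
        k=ok&smask&(t>=lo)&(t<lo+2)
        if k.sum(): print(lo,int(k.sum()),np.round(np.percentile(z[k],[10,50,90])),end=' | ')
    print()
print("x-");prof(q[...,0],0,range(-144,-106,2),abs(q[...,1])<40)
print("x+");prof(q[...,0],0,range(106,144,2),abs(q[...,1])<40)
print("y-");prof(q[...,1],0,range(-96,-56,2),abs(q[...,0]-20)<20)
print("y+");prof(q[...,1],0,range(56,96,2),abs(q[...,0]-20)<20)
p=Z['p'][180:330,360:480,::-1];cv2.imwrite("pics/z.png",cv2.resize(p,None,fx=5,fy=5,interpolation=cv2.INTER_CUBIC)[:600])
```

```text
cam [ 0.4283008  -0.01223576  1.32690968]
x-
-144 29 [-4. -2.  4.] | -142 30 [-4. -0.  3.] | -140 30 [-5. -0.  2.] | -138 31 [-5. -1.  3.] | -136 31 [-3. -1.  4.] | -134 29 [-2.  1.  3.] | -132 37 [89. 92. 94.] | -130 34 [89. 93. 96.] | -128 35 [89. 93. 95.] | -126 36 [90. 93. 97.] | -124 36 [92. 95. 98.] | -122 34 [92. 94. 97.] | -120 18 [ 4.  8. 96.] | -118 29 [2. 5. 8.] | -116 30 [3. 5. 7.] | -114 31 [1. 5. 8.] | -112 31 [ 4.  6. 10.] | -110 31 [ 2.  6. 10.] | -108 30 [ 3.  7. 10.] | 
x+
106 28 [3. 6. 9.] | 108 27 [3. 5. 9.] | 110 30 [4. 6. 9.] | 112 25 [ 4.  7. 10.] | 114 25 [3. 6. 8.] | 116 32 [2. 6. 8.] | 118 74 [ 4. 25. 89.] | 120 259 [13. 55. 93.] | 122 32 [92. 96. 98.] | 124 24 [91. 93. 96.] | 126 33 [89. 92. 95.] | 128 35 [89. 94. 96.] | 130 29 [90. 92. 95.] | 132 11 [89. 91. 92.] | 
y-
-88 2 [91. 91. 92.] | -86 14 [90. 93. 94.] | -84 15 [91. 94. 96.] | -82 20 [91. 94. 95.] | -80 15 [92. 94. 98.] | -78 29 [59. 81. 96.] | -76 70 [56. 75. 96.] | -74 15 [53. 55. 57.] | -72 17 [53. 56. 59.] | -70 14 [53. 55. 59.] | -68 15 [54. 56. 59.] | -66 25 [27. 54. 58.] | -64 83 [ 7. 30. 53.] | -62 17 [2. 6. 7.] | -60 13 [5. 6. 9.] | -58 16 [4. 5. 8.] | 
y+
56 8 [4. 8. 9.] | 62 11 [50. 54. 57.] | 64 17 [52. 56. 60.] | 66 17 [51. 55. 58.] | 68 14 [54. 55. 58.] | 70 7 [55. 57. 60.] | 74 11 [92. 96. 99.] | 76 18 [92. 95. 99.] | 78 30 [-3. 91. 96.] | 80 32 [-2. 90. 94.] | 82 29 [-1. 88. 93.] | 84 33 [-3. 89. 94.] | 86 14 [-3. -1.  3.] | 88 14 [-2. -0.  2.] | 90 16 [-6. -1.  3.] | 92 15 [-2.  0.  2.] | 94 13 [-2. -0.  3.] |
```

View pics/z.png

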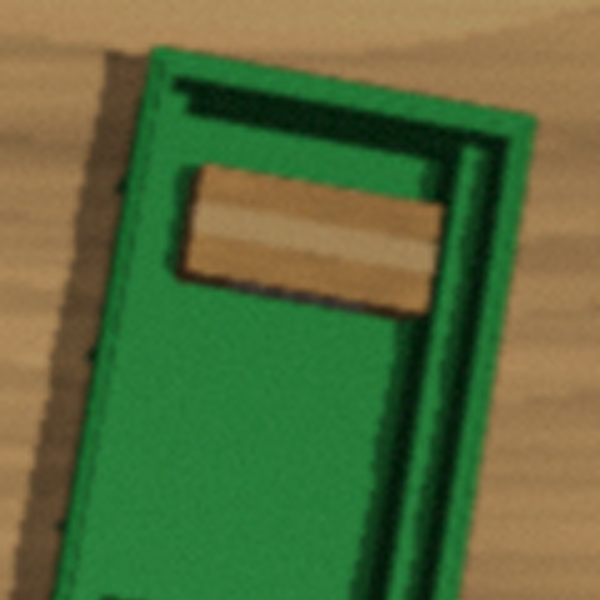

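The tote has an outward lip, which misled the silhouette. From the inner wall and ledge edges, the tote centre is about (524.2, -226.4). The plate is at (524.3, -226.0) and yaw agrees at -9.9°, so I can go straight down.

```bash
python3 -m jog '[[1,0,0,-0.4,0,0,0],[1,0,0,-1,0,0,0],[1,0,0,-1.4,0,0,0],[1,0,0,-1.7,0,0,0],[1,0,0,-1.7,0,0,0]]'
python3 -m jog '[[1,0,0,-0.25,0,0,0],[1,0,0,-0.5,0,0,0],[1,0,0,-0.75,0,0,0],[1,0,0,-0.85,0,0,0],[1,0,0,-0.85,0,0,0]]'
python3 -m jog '[[1,0,0,-0.1,0,0,0],[1,0,0,-0.2,0,0,0],[1,0,0,-0.3,0,0,0],[1,0,0,-0.35,0,0,0],[1,0,0,-0.35,0,0,0]]'
```

```text
time: 14.5
ee_pos: [0.5215, -0.2258, 0.1062]
tcp_rot: [-90.0, 0.1, -9.9]
wrist_force: [-0.1, -0.6, -3.0]
opening: 0.0124
time: 15.0
ee_pos: [0.522, -0.2262, 0.0863]
tcp_rot: [-90.0, 0.0, -9.9]
wrist_force: [-0.4, 0.5, -3.6]
opening: 0.0125
time: 15.5
ee_pos: [0.5221, -0.2262, 0.0778]
tcp_rot: [-90.0, 0.0, -9.9]
wrist_force: [-0.7, -0.9, -2.9]
opening: 0.0128
```

```bash
python3 -m jog '[[1,0,0,-0.05,0,0,0],[1,0,0,-0.09,0,0,0],[1,0,0,-0.09,0,0,0]]'
python3 -m jog '[[1,0,0,-0.03,0,0,0],[1,0,0,-0.06,0,0,0],[1,0,0,-0.06,0,0,0]]'
```

```text
time: 15.8
ee_pos: [0.5222, -0.2262, 0.0757]
tcp_rot: [-90.0, 0.0, -9.9]
wrist_force: [-0.1, -0.3, -2.2]
opening: 0.0125
time: 16.1
ee_pos: [0.5223, -0.2263, 0.0747]
tcp_rot: [-90.0, -0.0, -9.9]
wrist_force: [-0.6, 0.4, 0.7]
opening: 0.0129
```

```bash
python3 -m jog '[[0.9,0,0,0,0,0,0],[0.5,0,0,0,0,0,0],[0,0,0,0,0,0,0],[0,0,0,0,0,0,0],[0,0,0,0,0,0,0]]' 40
python3 -m jog '[[0,0,0,0.6,0,0,0],[0,0,0,1.6,0,0,0],[0,0,0,3,0,0,0],[0,0,0,4.4,0,0,0],[0,0,0,5.2,0,0,0]]'
python3 -m jog '[[0,0.1,0.8,0,0,0,-0.9],[0,0.2,1.8,0,0,0,-1.8],[0,0.4,2.9,0,0,0,-2.7],[0,0.6,4,0,0,0,-3.6],[0,0.8,5,0,0,0,-4.5]]'
python3 -m jog '[[0,0.1,1,0,0,0,-0.9],[0,0.3,2,0,0,0,-1.8],[0,0.4,3,0,0,0,-2.7],[0,0.6,4,0,0,0,-3.6],[0,0.8,5,0,0,0,-4.5]]'
python3 -m jog '[[0,0.1,1,0,0,0,-0.9],[0,0.3,2,0,0,0,-1.8],[0,0.4,3,0,0,0,-2.7],[0,0.6,4,0,0,0,-3.6],[0,0.7,5,0,0,0,-4.5]]'
python3 -m jog '[[0,0.1,1,0,0,0,-0.9],[0,0.3,2,0,0,0,-1.8],[0,0.4,3,0,0,0,-2.7],[0,0.6,4,0,0,0,-3.6],[0,0.8,4.9,0,0,0,-4.5]]'
python3 -m jog '[[0,0,0,0,0,0,0],[0,0,0,0,0,0,0]]'
python3 - <<'E'
from h import *
print(bot.get_obs()['q'])
p,d,W=cloud("top")
k=(d>0)&(abs(W[...,2]-.061)<.008)&(abs(W[...,0]-.524)<.15)&(abs(W[...,1]+.226)<.11)
a=-.1733;C,S=np.cos(a),np.sin(a);q=(W[...,:2]-[.5242,-.2264])@np.array([[C,-S],[S,C]])
k&=(abs(q[...,0])<.119)&(abs(q[...,1])<.074)
P=W[k];A=np.c_[q[k],np.ones(len(P))];s=np.linalg.lstsq(A,P[:,2],rcond=None)[0];print(rect(P),"local",rect(np.c_[q[k],P[:,2]]),s)
k=(d>0)&(abs(W[...,2]-.102)<.006)&(abs(q[...,0])<.05)&(abs(q[...,1])<.06);print("block",rect(np.c_[q[k],W[k][:,2]]))
p,d,V=cloud("side");k=(d>0)&(np.hypot(V[...,0]-.6,V[...,1]-.273)<.05)&(abs(V[...,2]-.055)<.006);print("tub side",rect(V[k]))
cv2.imwrite("pics/s4.png",cv2.resize(p[90:330,200:480,::-1],None,fx=2,fy=2))
E
```

```text
time: 16.6
ee_pos: [0.5223, -0.2263, 0.0743]
tcp_rot: [-90.0, -0.0, -9.9]
wrist_force: [0.1, 0.7, 0.4]
opening: 0.0703
time: 17.1
ee_pos: [0.5228, -0.2265, 0.2087]
tcp_rot: [-90.1, -0.2, -9.9]
wrist_force: [-0.2, -1.0, 0.1]
opening: 0.0859
time: 17.6
ee_pos: [0.5424, -0.1001, 0.2057]
tcp_rot: [-90.0, -0.1, -32.6]
wrist_force: [0.2, 0.8, 0.3]
opening: 0.0852
time: 18.1
ee_pos: [0.5624, 0.0248, 0.2057]
tcp_rot: [-89.9, -0.0, -55.1]
wrist_force: [-0.3, -0.1, -0.2]
opening: 0.0858
time: 18.6
ee_pos: [0.5819, 0.1418, 0.2056]
tcp_rot: [-89.9, 0.4, -76.5]
wrist_force: [-0.1, 0.5, 0.4]
opening: 0.0853
time: 19.1
ee_pos: [0.6134, 0.0764, 0.2048]
tcp_rot: [-90.5, 5.2, -85.3]
wrist_force: [-0.1, 0.0, 0.5]
opening: 0.0852
time: 19.3
ee_pos: [0.6131, 0.0773, 0.2047]
tcp_rot: [-90.5, 5.2, -85.2]
wrist_force: [-0.6, 0.5, -0.7]
opening: 0.0856
[  4.80001458  14.47578286  17.79354289  93.7763817    5.16989436
 179.95960398]
n6570 c(524.1,-227.3) size(238,146) longaxis -10.0 z 60.7 local n6570 c(0.0,-0.9) size(238,146) longaxis -0.0 z 60.7 [-0.00034867 -0.00079003  0.06064884]
block n183 c(0.1,0.2) size(60,14) longaxis -90.0 z 102.5
tub side n345 c(599.5,276.8) size(61,59) longaxis -86.1 z 56.0
```

View pics/s4.png

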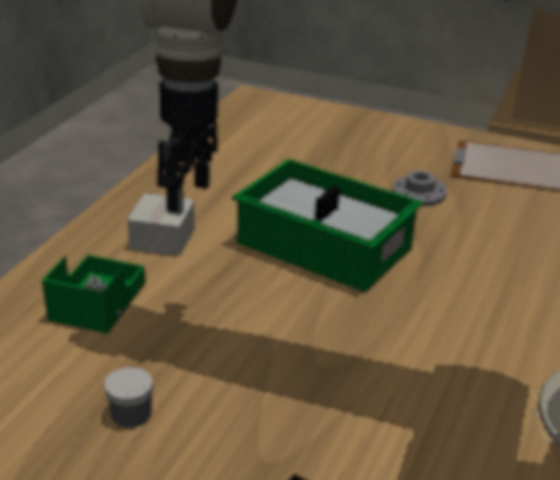

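The plate is seated flat and centred (local 0, about -0.5; top 60.7 mm). Joint 6 hit its limit at this yaw, so I'll unwind and use the half-turn equivalent, yaw +80°.

```bash
cat > rv.py <<'E'
from h import *; import sys
from scipy.spatial.transform import Rotation as R
o=bot.get_obs();t=[float(a) for a in sys.argv[1:5]]
r=(R.from_euler('xyz',[-90,0,t[3]],degrees=True)*R.from_euler('xyz',o['tcp_rot'],degrees=True).inv()).as_rotvec(degrees=True)
print("shift",np.round((np.array(t[:3])-o['ee_pos'])/.025,2),"turn",np.round(r/5,2),"q",np.round(o['q'],1))
E
python3 rv.py .59 .14 .206 -65
```

```text
shift [-0.91  2.46  0.05] turn [-0.98 -0.36  4.01] q [  4.9  14.5  17.8  93.8   5.2 180. ]
```

```bash
python3 -m jog '[[0,-0.2,0.5,0,-0.3,-0.1,1],[0,-0.5,1,0,-0.5,-0.2,2],[0,-0.7,1.8,0,-0.8,-0.3,3],[0,-0.9,2.4,0.05,-0.98,-0.36,4],[0,-0.9,2.4,0.05,-0.98,-0.36,4]]'
python3 rv.py .6005 .2735 .206 80.1
```

```text
time: 19.9
ee_pos: [0.5896, 0.1412, 0.2061]
tcp_rot: [-90.0, -0.0, -64.7]
wrist_force: [-0.2, 0.1, 0.1]
opening: 0.0852
shift [ 0.44  5.29 -0.01] turn [-1.000e-02  0.000e+00  2.896e+01] q [ 13.5  12.4  15.6  93.2  -0.  168.2]
```

```bash
python3 -m jog '[[0,0,0.3,0,0,0,1.4],[0,0,0.6,0,0,0,2.8],[0,0.1,0.9,0,0,0,4.3],[0,0.1,1.1,0,0,0,5.8],[0,0.11,1.3,0,0,0,7.24]]'
python3 -m jog '[[0,0,0.3,0,0,0,1.4],[0,0,0.6,0,0,0,2.8],[0,0.1,0.9,0,0,0,4.3],[0,0.1,1.1,0,0,0,5.8],[0,0.11,1.3,0,0,0,7.24]]'
python3 -m jog '[[0,0,0.3,0,0,0,1.4],[0,0,0.6,0,0,0,2.8],[0,0.1,0.9,0,0,0,4.3],[0,0.1,1.1,0,0,0,5.8],[0,0.11,1.3,0,0,0,7.24]]'
python3 -m jog '[[0,0,0.3,0,0,0,1.4],[0,0,0.6,0,0,0,2.8],[0,0.1,0.9,0,0,0,4.3],[0,0.1,1.1,0,0,0,5.8],[0,0.11,1.39,0,0,0,7.24]]'
python3 -m jog '[[0,0,0,0,0,0,0],[0,0,0,0,0,0,0]]'
python3 rv.py .6005 .2735 .025 80.1
```

```text
time: 20.4
ee_pos: [0.5932, 0.1713, 0.2057]
tcp_rot: [-90.0, -0.0, -28.6]
wrist_force: [-0.2, 0.3, -0.2]
opening: 0.0852
time: 20.9
ee_pos: [0.5959, 0.2038, 0.2057]
tcp_rot: [-90.0, -0.0, 7.6]
wrist_force: [-0.1, 1.2, -0.5]
opening: 0.0851
time: 21.4
ee_pos: [0.5987, 0.2363, 0.2057]
tcp_rot: [-90.0, -0.0, 43.8]
wrist_force: [0.5, -0.6, 0.1]
opening: 0.0856
time: 21.9
ee_pos: [0.6015, 0.2709, 0.2057]
tcp_rot: [-90.0, -0.0, 80.0]
wrist_force: [-0.8, -0.4, 0.3]
opening: 0.0856
time: 22.1
ee_pos: [0.6014, 0.2708, 0.2056]
tcp_rot: [-90.0, -0.0, 79.5]
wrist_force: [0.1, 0.1, 0.3]
opening: 0.0855
shift [-0.04  0.11 -7.22] turn [-0.   -0.    0.11] q [24.2 20.3 25.3 95.   0.  34.7]
```

```bash
python3 -m jog '[[0,0,0.1,-1.2,0,0,0.1],[0,-0.04,0.11,-2.8,0,0,0.1],[0,-0.04,0.11,-4.4,0,0,0.1],[0,-0.04,0.11,-5.6,0,0,0.1],[0,-0.04,0.11,-6.4,0,0,0.1]]'
python3 -m jog '[[0,0,0,-0.4,0,0,0],[0,0,0,-0.7,0,0,0],[0,0,0,-0.85,0,0,0],[0,0,0,-0.85,0,0,0],[0.3,0,0,-0.85,0,0,0]]' 30
python3 -m jog '[[1,0,0,0,0,0,0],[1,0,0,0,0,0,0],[1,0,0,0,0,0,0],[1,0,0,0,0,0,0],[1,0,0,0,0,0,0]]' 30
python3 -m jog '[[1,0,0,0.2,0,0,0],[1,0,0,0.5,0,0,0],[1,0,0,0.8,0,0,0],[1,0,0,0.8,0,0,0]]' 40
```

```text
time: 22.6
ee_pos: [0.5993, 0.2728, 0.0428]
tcp_rot: [-89.9, 0.1, 80.0]
wrist_force: [-0.3, -0.3, 0.6]
opening: 0.0855
time: 23.1
ee_pos: [0.6008, 0.274, 0.0255]
tcp_rot: [-90.1, -0.1, 80.3]
wrist_force: [0.3, 0.0, -0.1]
opening: 0.0732
time: 23.6
ee_pos: [0.6009, 0.2741, 0.0258]
tcp_rot: [-90.1, -0.1, 80.3]
wrist_force: [-1.3, -0.8, 5.1]
opening: 0.0586
time: 24.0
ee_pos: [0.601, 0.2741, 0.046]
tcp_rot: [-90.1, -0.1, 80.3]
wrist_force: [0.7, -0.8, -1.4]
opening: 0.0582
```

```bash
python3 -m jog '[[1,0,0,0.7,0,0,0],[1,0,0,1.8,0,0,0],[1,0,0,3,0,0,0],[1,0,0,4.1,0,0,0],[1,0,0,4.6,0,0,0]]'
python3 -m jog '[[1,-0.1,-0.4,0,0,0,0],[1,-0.3,-1.2,0,0,0,0],[1,-0.7,-2.4,0,0,0,0],[1,-1,-3.6,0,0,0,0],[1,-1.4,-4.9,0,0,0,0]]'
python3 -m jog '[[1,-0.4,-1.3,0,0,0,0],[1,-0.7,-2.6,0,0,0,0],[1,-1.1,-3.9,0,0,0,0],[1,-1.5,-5.2,0,0,0,0],[1,-1.9,-6.5,0,0,0,0]]'
python3 -m jog '[[1,-0.4,-1.3,0,0,0,0],[1,-0.7,-2.6,0,0,0,0],[1,-1.1,-3.8,0,0,0,0],[1,-1.4,-4.9,0,0,0,0],[1,-1.7,-5.8,0,0,0,0]]'
python3 -m jog '[[1,-0.2,-0.8,0,0,0,0],[1,-0.4,-1.5,0,0,0,0],[1,-0.55,-2.1,0,0,0,0],[1,-0.6,-2.39,0,0,0,0],[1,-0.6,-2.39,0,0,0,0]]'
python3 rv.py .4611 -.2156 .0885 80.1
```

```text
time: 24.5
ee_pos: [0.601, 0.2741, 0.1623]
tcp_rot: [-90.2, -0.1, 80.3]
wrist_force: [-0.4, -0.2, -1.4]
opening: 0.0582
time: 25.0
ee_pos: [0.564, 0.1497, 0.157]
tcp_rot: [-89.9, 0.1, 80.3]
wrist_force: [0.8, -0.3, -1.2]
opening: 0.0585
time: 25.5
ee_pos: [0.5162, -0.0129, 0.1573]
tcp_rot: [-89.9, 0.0, 80.3]
wrist_force: [0.9, -1.1, -1.1]
opening: 0.0586
time: 26.0
ee_pos: [0.4736, -0.1577, 0.1573]
tcp_rot: [-89.9, -0.0, 80.2]
wrist_force: [0.8, -0.4, -1.9]
opening: 0.0582
time: 26.5
ee_pos: [0.4594, -0.2165, 0.158]
tcp_rot: [-89.9, -0.0, 80.2]
wrist_force: [-0.6, 0.4, -1.2]
opening: 0.0584
shift [ 0.07  0.04 -2.78] turn [-0.01 -0.02 -0.02] q [-25.2  -1.5  -4.7  86.9   0.  -15.5]
```

```bash
python3 -m jog '[[1,0.07,0.04,-0.5,0,0,0],[1,0.07,0.04,-1.2,0,0,0],[1,0.07,0.04,-2,0,0,0],[1,0.07,0.04,-2.5,0,0,0],[1,0.07,0.04,-2.5,0,0,0]]'
python3 -m jog '[[1,0,0,-0.1,0,0,0],[1,0,0,-0.2,0,0,0],[1,0,0,-0.26,0,0,0],[1,0,0,-0.26,0,0,0],[1,0,0,-0.26,0,0,0]]'
python3 -m jog '[[1,0,0,-0.04,0,0,0],[1,0,0,-0.07,0,0,0],[1,0,0,-0.07,0,0,0]]'
python3 - <<'E'
from h import *
p,d,V=cloud("side"); cv2.imwrite("pics/s5.png",cv2.resize(p[100:280,260:500,::-1],None,fx=2.5,fy=2.5))
E
```

```text
time: 27.0
ee_pos: [0.4611, -0.2138, 0.0944]
tcp_rot: [-89.8, -0.1, 80.4]
wrist_force: [-0.1, -0.7, -1.6]
opening: 0.0584
time: 27.5
ee_pos: [0.4622, -0.2151, 0.0907]
tcp_rot: [-90.0, -0.0, 80.3]
wrist_force: [0.3, -0.4, -1.9]
opening: 0.0584
time: 27.8
ee_pos: [0.462, -0.215, 0.0886]
tcp_rot: [-90.0, -0.0, 80.3]
wrist_force: [-0.4, -0.3, -1.3]
opening: 0.0584
```

View pics/s5.png

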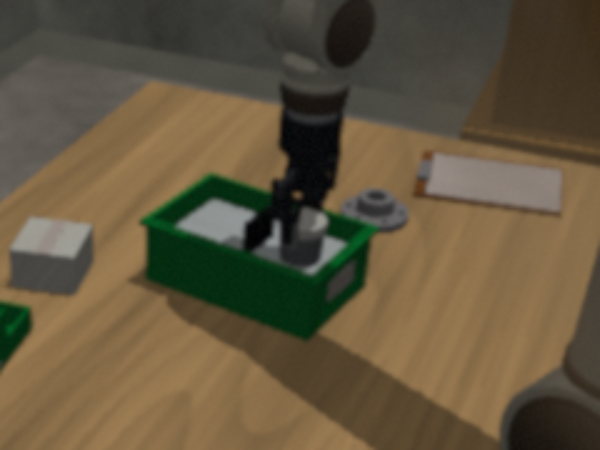

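The tub at (303,240) is upright and just above the plate on the near side of the grip block, with the fingers clear of the walls. Continuing down to contact.

```bash
python3 -m jog '[[1,0,0,-0.04,0,0,0],[1,0,0,-0.06,0,0,0],[1,0,0,-0.06,0,0,0]]'
python3 -m jog '[[1,0,0,-0.03,0,0,0],[1,0,0,-0.05,0,0,0],[1,0,0,-0.05,0,0,0]]'
```

```text
time: 28.15
ee_pos: [0.462, -0.2149, 0.087]
tcp_rot: [-90.0, -0.0, 80.3]
wrist_force: [0.2, -0.2, -1.9]
opening: 0.0586
time: 28.45
ee_pos: [0.4621, -0.215, 0.0868]
tcp_rot: [-90.0, -0.0, 80.3]
wrist_force: [-3.4, 1.4, 6.0]
opening: 0.0585
```

```bash
python3 -m jog '[[0.3,0,0,0,0,0,0],[0.1,0,0,0,0,0,0],[0,0,0,0,0,0,0],[0,0,0,0,0,0,0],[0,0,0,0,0,0,0]]'
python3 -m jog '[[0,0,0,0.4,0,0,0],[0,0,0,1.2,0,0,0],[0,0,0,2.4,0,0,0],[0,0,0,3.6,0,0,0],[0,0,0,4.6,0,0,0]]'
python3 -m jog '[[0,-0.5,1.5,0,0,0,0],[0,-1.1,3,0,0,0,0],[0,-1.6,4.5,0,0,0,0],[0,-2.2,6,0,0,0,0],[0,-2.8,7.5,0,0,0,0]]'
python3 - <<'E'
from h import *
p,d,W=cloud("top"); cv2.imwrite("pics/t6.png",cv2.resize(p[100:380,230:560,::-1],None,fx=2,fy=2))
a=-.1733;C,S=np.cos(a),np.sin(a);q=(W[...,:2]-[.5242,-.2264])@np.array([[C,-S],[S,C]])
I=(d>0)&(abs(q[...,0])<.116)&(abs(q[...,1])<.071)
k=I&(abs(W[...,2]-.061)<.008);A=np.c_[q[k],np.ones(k.sum())];print("plate",rect(np.c_[q[k],W[k][:,2]]),np.linalg.lstsq(A,W[k][:,2],rcond=None)[0])
k=I&(abs(W[...,2]-.116)<.006);A=np.c_[q[k],np.ones(k.sum())];print("tub",rect(np.c_[q[k],W[k][:,2]]),np.linalg.lstsq(A,W[k][:,2],rcond=None)[0])
Z=np.load("top0.npz")['d'];ch=(abs(Z-d)>.015)&(Z>0)&(d>0)
for nm,(r0,r1,c0,c1) in dict(bin=(115,178,243,320),boxed=(115,175,340,400),flange=(270,325,492,550)).items(): print(nm,"changed depth px",ch[r0:r1,c0:c1].sum())
E
```

```text
time: 28.95
ee_pos: [0.462, -0.215, 0.0858]
tcp_rot: [-90.0, -0.0, 80.3]
wrist_force: [0.2, -0.2, 0.7]
opening: 0.0851
time: 29.45
ee_pos: [0.4622, -0.215, 0.2034]
tcp_rot: [-90.1, 0.0, 80.3]
wrist_force: [0.9, 0.0, -0.5]
opening: 0.0856
time: 29.95
ee_pos: [0.3913, -0.0263, 0.2017]
tcp_rot: [-90.1, -0.0, 80.3]
wrist_force: [1.0, -0.1, 1.1]
opening: 0.0856
plate n5695 c(0.0,0.0) size(232,142) longaxis -0.0 z 60.8 [0.00072084 0.00012269 0.06073109]
tub n645 c(-62.8,-0.5) size(60,59) longaxis -78.4 z 116.2 [-0.00403963  0.00059268  0.11585607]
bin changed depth px 0
boxed changed depth px 0
flange changed depth px 0
```

View pics/t6.png

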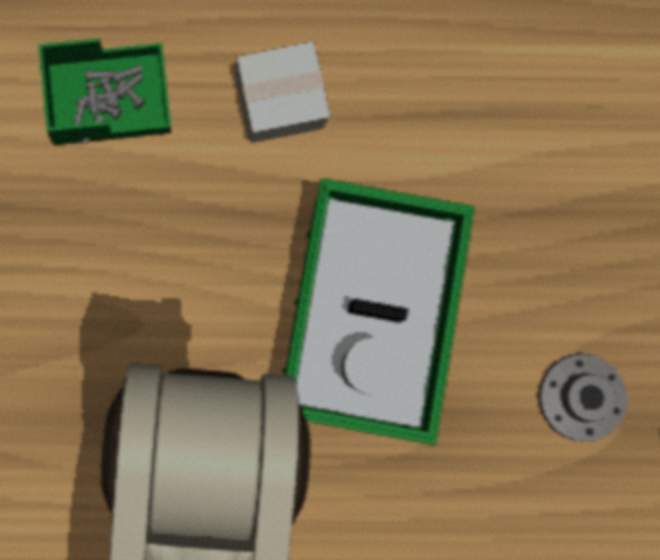

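The divider is flat in the tote and the tub stands on it at about (370,362). The bystanders haven't moved and the arm is clear, so I'm handing in.

```bash
python3 -c "
from workcell import bot
print(bot.job_done(), bot.get_obs()['time'])"
```

```text
the job is handed in; nothing more can be done
the job is handed in; nothing more can be done
```

The kit is packed and handed in at about 30 s of robot time. The carton is on the tote floor beside the packed one, the divider is on both ledges over them, and the tub is upright on the plate at its -x side.

**Last checks (camera):**
- **Carton:** its centre was at tote-local (-37, 0) mm, lying flat with its top at 49.8 mm. I measured this before the divider covered it.
- **Divider:** its top is at 60.8 mm, so its underside is at about 56 mm. It is tilted less than 0.001 rad and centred within about 1 mm.
- **Tub:** it stands at (-63, 0) mm on the plate, with its lid at 116 mm and a tilt of about 0.004 rad.
- **Bystanders:** the depth picture showed no change at the bin, white box or flange. I last measured the packed carton before the divider went on, and it had not moved beyond measuring noise.
- **Robot:** the gripper is open and clear of everything.

**What disagreed or went wrong:**
- **Tote position:** an outline fit of the tote was about 5 mm off because its rim has an outward lip. I centred the divider on the inner wall and ledge edges instead, and it went in without touching the walls.
- **Wrist joint:** the last joint reached its range end at about 180° on the way to the tub. The arm stopped there without touching anything, and I unwound it and used the half-turn grasp.

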